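Flip the bin status tags on the inspection bench

ROBOT

A 6-joint arm with a two-finger parallel gripper is mounted at the origin on the work surface. World frame = base frame: x ahead of the robot, y to its left, z up, the work surface at z = 0. Lengths are in mm, angles in rad, forces in N, time in s.
With the tool pointing down it reaches from about 350 to 975 mm from the base axis. Payload 7.1 kg.
Tool frame: the origin (TCP) lies at the centre of the arm's flange, where the gripper is bolted on; the fingertips stand 182 mm ahead of it and the grasp point (between the pads) lies 163 mm ahead of it; z points along the fingers, y is the line along which they close (so a half turn about z gives the same grasp; the last joint's range is limited). The gripper opens to 88 mm and grips with 3 to 60 N. Pads are 20 mm wide; open, the fingers measure 115 mm over their backs; the gripper's body (75 mm by 178 mm) begins 61 mm behind the grasp point.
Start: joints at [-0.019, 0.423, 1.63, -0, 1.089, -0.019], TCP at [624.985, 0.026, 404.675] pointing down, gripper open.
Joint ranges: [-3, 3], [-0.9, 2.11], [0.09, 2.58], [-1.31, 4.45], [0.11, 2.69], [-2.54, 2.54]. Speed limits (rad/s): [2.39, 2.39, 3.01, 3.14, 3.14, 3.14].

INTERFACE

Orientations are given as a rotation vector (axis times angle).
In Python, from workcell import readout, get_image, ctrl gives the robot as it stands.
- The arm moves only by the tool step_arm, never from a script. Its argument "targets" is a list that holds one entry, the list of rows, each a list of 7 numbers: the shift along the world's x, y, z as a fraction of full scale, then the turn, a rotation vector about the world's x, y, z as a fraction of full scale, then the opening, from 0 (shut) to 1 (fully open). In form: [[[dx, dy, dz, wx, wy, wz, claw], ...]]. A call has exactly 5 rows; each row shifts and turns the commanded pose from where the row before left it; what a row does not reach is not made up. Full scale, the value 1, is 0.05 m for a shift and 4 degrees for a turn. A row lasts 1/8 s, in which the tool goes at most 62.5 mm and 10.7 degrees, less where a joint would pass 70% of its speed; a pose out of reach is approached as far as the arm can. A call with a number of a shift or a turn outside -1 to 1 is refused whole. A call with a gripper value outside its range is refused whole. The fingers move at their own pace and stop on an object; the grip force is fixed at half the most. Time passes only in rows, so rows that do not move let the fingers close, or fill a call up. It gives the time, the measured TCP pose, the force, the opening and the grip force at its end, in the units of the state.
- readout.get_obs(): the state, without advancing time (a new reading comes with each control period).
- get_image(name): name is "scene" or "side" or "wrist"; returns a dict with "pixels" (400x640x3 uint8, red, green, blue), "intrinsics" (3x3 intrinsics, pixels), "k1" (the pictures are not rectified: a ray, as slopes to the right and down, at radius r is drawn at 1 + k1 r^2 times it, then the intrinsics apply), "extrinsics" (4x4, takes a point from world to camera coordinates). Camera axes: x right, y down, z forward; pixel columns grow to the right and rows downward; lengths in mm; the calibration is good to about 2 mm. A picture is of the moment at which its call begins. There is no depth.
- ctrl.close_job(): hands the job in; it is judged then, once.
The state is a dict: "t": time; "qpos": joint angles; "qvel": joint speeds; "joint_torque": joint torques, N m; "ee_pos": TCP position; "orientation": TCP orientation; "ft_force": force on the tool from outside, world axes, zero at the start; "moment": the same for the moment, N m; "width": finger opening in mm; "grasp_force": force on a finger pad.
Only numpy, scipy, OpenCV 4.12 (cv2) and the standard library are available. Lean on these libraries where they do the work, as an engineer would, in place of code of your own. Each camera call takes 0.05 s, during which the arm holds its last target. There are 200 camera calls.

TASK

Each bin of machined parts on the board has a flip tag standing in front of it. Push the tags over gently with a fingertip, without pinching them, so that only the full bins show green and the tags of the bins that are not full show red, every tag lying fully over to its side. Leave the bins and everything else on the bench where they stand.

Things in the scene. Friction and masses are not known exactly. Their poses are not given: they have to be found in the camera images.
- board: flat grey tray, 300 mm deep (x), 480 wide (y), 10 thick, fixed, placed and turned differently each time; origin at the centre of its underside, x away from the robot, square to the hinges (every hinge point has the same axes). Four tags 90 mm apart, hinges at x -75 mm, y -135, -45, 45, 135; behind each tag a bin (centre at x +85 mm)
- bin_full_a: yellow open bin, 100 mm deep (x), 74 wide (y), 55 high, loose, not handled; origin at the centre of its underside, x away from the tags. Stands on the board 160 mm beyond one hinge point along that point's x (within a few mm). This one is FULL to the rim, of brass bushings
- bin_full_b: yellow open bin, 100 mm deep (x), 74 wide (y), 55 high, loose, not handled; origin at the centre of its underside, x away from the tags. Stands on the board 160 mm beyond one hinge point along that point's x (within a few mm). This one is FULL to the rim, of steel pins lying lengthwise
- bin_low: yellow open bin, 100 mm deep (x), 74 wide (y), 55 high, loose, not handled; origin at the centre of its underside, x away from the tags. Stands on the board 160 mm beyond one hinge point along that point's x (within a few mm). This one is NOT full: only three bushings lie on its floor
- bin_empty: yellow open bin, 100 mm deep (x), 74 wide (y), 55 high, loose, not handled; origin at the centre of its underside, x away from the tags. Stands on the board 160 mm beyond one hinge point along that point's x (within a few mm). This one is NOT full: it is empty
- hinge_1 (a point): middle of tag_1's hinge line, 22 mm above the board's top, 32 mm above the bench. x points level, square to the hinge, towards this tag's bin; y along the hinge; z up. Its fixed stand is 56 mm wide (y), 50 mm deep (x), cheeks to 8 mm above the hinge. Its place in the row changes each time. The tag (30 g) turns easily and falls by its own weight to the side it leans to
- tag_1 (a joint): tag on hinge_1: flap 44 mm wide, 4 thick, faces red and green, free edge a black bar 8 mm thick, 44 long, its axis 50 mm from the hinge. 0: leans towards the robot, 48 deg above level, red up (bar 33 mm out, 37 mm above the hinge). 1.47 rad: leans towards the bin likewise, green up, 77 mm from bar axis to bin. Upright at 0.73; bar pushed up and over past upright, it falls on
- hinge_2 (a point): middle of tag_2's hinge line, 22 mm above the board's top, 32 mm above the bench. x points level, square to the hinge, towards this tag's bin; y along the hinge; z up. Its fixed stand is 56 mm wide (y), 50 mm deep (x), cheeks to 8 mm above the hinge. Its place in the row changes each time. The tag (30 g) turns easily and falls by its own weight to the side it leans to
- tag_2 (a joint): tag on hinge_2: flap 44 mm wide, 4 thick, faces red and green, free edge a black bar 8 mm thick, 44 long, its axis 50 mm from the hinge. 0: leans towards the robot, 48 deg above level, red up (bar 33 mm out, 37 mm above the hinge). 1.47 rad: leans towards the bin likewise, green up, 77 mm from bar axis to bin. Upright at 0.73; bar pushed up and over past upright, it falls on
- hinge_3 (a point): middle of tag_3's hinge line, 22 mm above the board's top, 32 mm above the bench. x points level, square to the hinge, towards this tag's bin; y along the hinge; z up. Its fixed stand is 56 mm wide (y), 50 mm deep (x), cheeks to 8 mm above the hinge. Its place in the row changes each time. The tag (30 g) turns easily and falls by its own weight to the side it leans to
- tag_3 (a joint): tag on hinge_3: flap 44 mm wide, 4 thick, faces red and green, free edge a black bar 8 mm thick, 44 long, its axis 50 mm from the hinge. 0: leans towards the robot, 48 deg above level, red up (bar 33 mm out, 37 mm above the hinge). 1.47 rad: leans towards the bin likewise, green up, 77 mm from bar axis to bin. Upright at 0.73; bar pushed up and over past upright, it falls on
- hinge_4 (a point): middle of tag_4's hinge line, 22 mm above the board's top, 32 mm above the bench. x points level, square to the hinge, towards this tag's bin; y along the hinge; z up. Its fixed stand is 56 mm wide (y), 50 mm deep (x), cheeks to 8 mm above the hinge. Its place in the row changes each time. The tag (30 g) turns easily and falls by its own weight to the side it leans to
- tag_4 (a joint): tag on hinge_4: flap 44 mm wide, 4 thick, faces red and green, free edge a black bar 8 mm thick, 44 long, its axis 50 mm from the hinge. 0: leans towards the robot, 48 deg above level, red up (bar 33 mm out, 37 mm above the hinge). 1.47 rad: leans towards the bin likewise, green up, 77 mm from bar axis to bin. Upright at 0.73; bar pushed up and over past upright, it falls on
- setting_ring: steel ring, 42 mm across, 18 mm high, loose on the board beyond the +y end of the tag row; origin under its centre; a bystander
- plug_gauge: dark steel plug, 26 mm across, 50 mm high, standing loose on the board beyond the -y end of the tag row; origin under its centre; a bystander
- flask: steel drinking bottle, 68 mm across, 230 mm high, loose on the bench; origin under its centre; a bystander
- gauge_block: steel block 35 x 12 x 50 mm high, loose on the bench; origin under its centre; a bystander
- fixture_block: dark steel block 70 x 45 x 35 mm with a brass stub on it to 57 mm, loose on the bench; origin under its centre; a bystander
Mind the look-alikes: they are no part of the job. Leave any pink or purple look-alike of the bin_full_b alone.

How it is judged (in metres and radians):
At the end, for the whole second after the job is handed in: The tag in front of each of the two full bins lies over to the bin side, green up (joint above 1.32 rad), the other two tags lie to the robot's side, red up (below 0.15 rad), all at rest; bins and loose bystanders within 12 mm of where they started (((y of bin_full_a in the frame of hinge_1 between -0.035 and 0.035 m and value of joint tag_1 above 1.32 rad) or (y of bin_full_b in the frame of hinge_1 between -0.035 and 0.035 m and value of joint tag_1 above 1.32 rad) or ((y of bin_full_a in the frame of hinge_1 above 0.035 m or y of bin_full_a in the frame of hinge_1 below -0.035 m) and (y of bin_full_b in the frame of hinge_1 above 0.035 m or y of bin_full_b in the frame of hinge_1 below -0.035 m) and value of joint tag_1 below 0.15 rad)) and velocity of joint tag_1 between -0.1 and 0.1 rad/s and ((y of bin_full_a in the frame of hinge_2 between -0.035 and 0.035 m and value of joint tag_2 above 1.32 rad) or (y of bin_full_b in the frame of hinge_2 between -0.035 and 0.035 m and value of joint tag_2 above 1.32 rad) or ((y of bin_full_a in the frame of hinge_2 above 0.035 m or y of bin_full_a in the frame of hinge_2 below -0.035 m) and (y of bin_full_b in the frame of hinge_2 above 0.035 m or y of bin_full_b in the frame of hinge_2 below -0.035 m) and value of joint tag_2 below 0.15 rad)) and velocity of joint tag_2 between -0.1 and 0.1 rad/s and ((y of bin_full_a in the frame of hinge_3 between -0.035 and 0.035 m and value of joint tag_3 above 1.32 rad) or (y of bin_full_b in the frame of hinge_3 between -0.035 and 0.035 m and value of joint tag_3 above 1.32 rad) or ((y of bin_full_a in the frame of hinge_3 above 0.035 m or y of bin_full_a in the frame of hinge_3 below -0.035 m) and (y of bin_full_b in the frame of hinge_3 above 0.035 m or y of bin_full_b in the frame of hinge_3 below -0.035 m) and value of joint tag_3 below 0.15 rad)) and velocity of joint tag_3 between -0.1 and 0.1 rad/s and ((y of bin_full_a in the frame of hinge_4 between -0.035 and 0.035 m and value of joint tag_4 above 1.32 rad) or (y of bin_full_b in the frame of hinge_4 between -0.035 and 0.035 m and value of joint tag_4 above 1.32 rad) or ((y of bin_full_a in the frame of hinge_4 above 0.035 m or y of bin_full_a in the frame of hinge_4 below -0.035 m) and (y of bin_full_b in the frame of hinge_4 above 0.035 m or y of bin_full_b in the frame of hinge_4 below -0.035 m) and value of joint tag_4 below 0.15 rad)) and velocity of joint tag_4 between -0.1 and 0.1 rad/s and distance of each of bin_full_a, bin_full_b, bin_low, bin_empty, setting_ring, plug_gauge, flask, gauge_block, fixture_block from where it was at the start of the episode below 0.012 m); the robot touches nothing.
It fails at once if a tag is pinched or pushed hard (more than 25 N from the fingers) (contact force between any of tag_1, tag_2, tag_3, tag_4 and the fingers above 25 N).
It fails at once if a bin is shoved, lifted or carried (over 12 mm) (distance of any of bin_full_a, bin_full_b, bin_low, bin_empty from where it was at the start of the episode above 0.012 m).
It fails at once if a loose bystander is shoved, lifted or carried (over 12 mm) (distance of any of setting_ring, plug_gauge, flask, gauge_block, fixture_block from where it was at the start of the episode above 0.012 m).
It also fails if it takes over 72 s, if anything falls off the work surface, if the arm or the gripper's body presses on something with over 40 N, if the wrist force passes 120 N, or if a joint passes its speed limit or range.

## Working session

There is one attempt and no reset: what is moved stays moved. The work goes in short steps, Python scripts to look and compute and a tool call to move; the robot and the scene stay as the last step left them, time stands still between calls to the robot, and variables do not carry over. Pictures are saved under pics/ and viewed, at most 10 in all, crops included, and the job is handed in when it is done.

Besides the shell and the picture viewer there is one more tool, called after "Call:" by a JSON object that holds its "name" and its "arguments", one argument or row to a line. step_arm: Moves the arm, as the interface text tells. Shift numbers are shares of 0.05 m and turn numbers shares of 4 degrees, none past 1 either way. Its arguments: {"type":"object","properties":{"targets":{"type":"array"}},"required":["targets"]}

```bash
mkdir -p pics
cat > h.py <<'E'
import numpy as np, cv2
from workcell import readout, get_image, ctrl
def snap(n,f):
    d=get_image(n); cv2.imwrite(f'pics/{f}.png',d['pixels'][:,:,::-1])
    np.savez(f'pics/{f}.npz',K=d['intrinsics'],k1=d['k1'],E=d['extrinsics']); return d
def load(f):
    d=np.load(f'pics/{f}.npz'); return d['K'],float(d['k1']),d['E']
def proj(f,P):
    K,k,E=load(f); p=np.atleast_2d(P)@E[:3,:3].T+E[:3,3]
    s=p[:,:2]/p[:,2:]; s=s*(1+k*(s**2).sum(1,keepdims=True)); return s*[K[0,0],K[1,1]]+K[:2,2]
def onplane(f,uv,z):
    K,k,E=load(f); d=(np.atleast_2d(uv)-K[:2,2])/[K[0,0],K[1,1]]; s=d.copy()
    for _ in range(30): s=d/(1+k*(s**2).sum(1,keepdims=True))
    r=np.c_[s,np.ones(len(s))]@E[:3,:3]; c=-E[:3,:3].T@E[:3,3]
    return c+r*((z-c[2])/r[:,2])[:,None]
E
python3 - <<'E'
from h import *
ims=[]
for n in('scene','side','wrist'):
    d=snap(n,n+'0');print(n,d['k1'],np.linalg.inv(d['extrinsics'])[:3,3])
o=readout.get_obs();print(o['t'],o['ee_pos'],o['orientation'],o['width'])
E
```

```text
scene -0.05634777793594006 [ 934.93614947 -479.65999284  880.85995534]
side 0.027938220114643277 [  58.93254315 -780.20836763  744.40877024]
wrist -0.03709902296396508 [625.03250338  67.36574522 383.6483072 ]
0.15 [6.24783723e+02 3.17962405e-02 4.04081575e+02] [-2.22082604e+00 -2.22086368e+00  1.29344073e-03] 87.95629087035864
```

View pics/scene0.png

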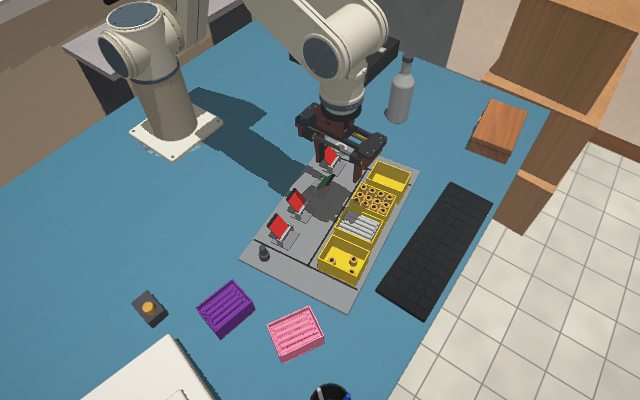

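View pics/wrist0.png

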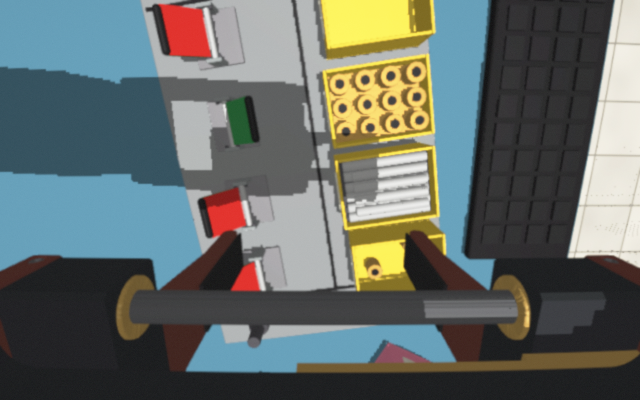

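View pics/side0.png

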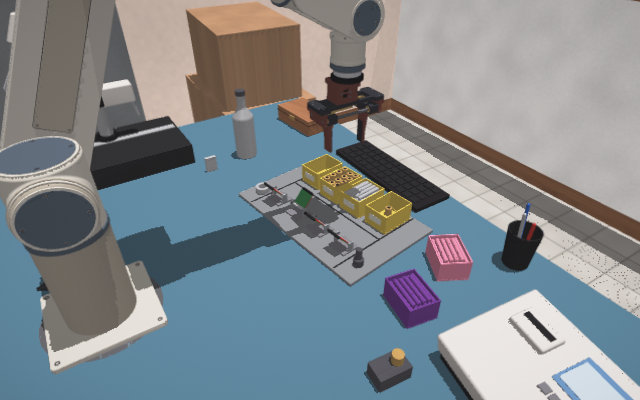

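The wrist view, going from +y to -y, shows:
- **Empty bin:** tag red, bar at about (160,30).
- **Bushings, full:** tag green, bar at about (252,118) on the bin side.
- **Pins, full:** tag red, bar at about (206,215). This tag is wrong.
- **Low bin:** tag red, at about (248,278).

So only the pins tag needs flipping. I'll enlarge it to locate it.

Run:
```python
from h import *
im=cv2.imread('pics/wrist0.png')[80:260,160:460]
cv2.imwrite('pics/c1.png',cv2.resize(im,(800,480),interpolation=cv2.INTER_CUBIC))
```

```text
(no output)
```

View pics/c1.png

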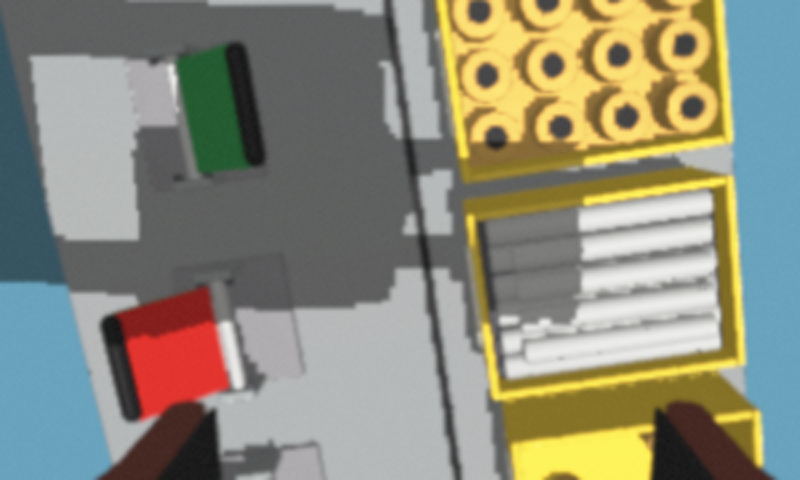

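The crop puts tag C's bar ends at (111,320) and (131,415), tag B's at (237,47) and (256,162), and the pins bin's rim corners at (467,202), (733,178), (744,363) and (495,398). Next I'll fit the board pose to these.

Run:
```python
from h import *
from scipy.optimize import least_squares
c=lambda a:np.array(a)*.375+[160,80]
uv=c([(111,320),(131,415),(237,47),(256,162),(467,202),(733,178),(744,363),(495,398)])
# board y: C at -45, B at 45
L=np.array([(-108,-23,69),(-108,-67,69),(-42,67,69),(-42,23,69),(35,-8,65),(135,-8,65),(135,-82,65),(35,-82,65)],float)
def W(p,L=L):
    a=p[2];R=np.array([[np.cos(a),-np.sin(a)],[np.sin(a),np.cos(a)]])
    return np.c_[L[:,:2]@R.T+p[:2],L[:,2]]
r=least_squares(lambda p:(proj('wrist0',W(p))-uv).ravel(),[650,0,0],loss='soft_l1')
p=r.x;print(p[:2],np.degrees(p[2]));print((proj('wrist0',W(p))-uv).round(1))
print(W(p,np.array([(-75,y,32.) for y in(-135,-45,45,135)]+[(-108,-45,69),(-42,-45,69),(35,-45,65)])).round(1))
np.save('p.npy',p)
```

```text
[602.60779079  32.38493272] 8.357570816907346
[[-2.9 -3.4]
 [-0.2  1.5]
 [-4.6 -3.7]
 [-2.5  0.2]
 [ 1.5  4.6]
 [ 2.2 -1.1]
 [ 2.4  0.7]
 [ 0.6  1.1]]
[[ 548.  -112.1   32. ]
 [ 534.9  -23.    32. ]
 [ 521.9   66.    32. ]
 [ 508.8  155.    32. ]
 [ 502.3  -27.8   69. ]
 [ 567.6  -18.2   69. ]
 [ 643.8   -7.    65. ]]
```

Call:
{"name": "step_arm", "arguments": {
  "targets": [
    [[-0.67,-0.14,0,0,0,0.42,0],[-0.67,-0.14,0,0,0,0.42,0],[-0.67,-0.14,0,0,0,0.42,0],[-0.67,-0.14,0,0,0,0.42,0],[-0.67,-0.14,0,0,0,0.42,0]]
  ]
}}

```text
t: 0.78
ee_pos: [456.3, -35.1, 404.5]
orientation: [-2.051, -2.379, 0.0]
ft_force: [0.6, -0.6, 1.3]
width: 41.3
grasp_force: 0.0
```

Call:
{"name": "step_arm", "arguments": {
  "targets": [
    [[0,0,-0.6,0,0,0,0],[0,0,-0.6,0,0,0,0],[0,0,-0.6,0,0,0,0],[0,0,-0.6,0,0,0,0],[0,0,-0.6,0,0,0,0]]
  ]
}}

```text
t: 1.4
ee_pos: [457.4, -35.0, 253.7]
orientation: [2.053, 2.378, 0.0]
ft_force: [0.8, -0.5, -0.6]
width: 0.4
grasp_force: 0.0
```

Run:
```python
from h import *
snap('scene','s1');snap('side','d1');snap('wrist','w1')
a=cv2.resize(cv2.imread('pics/s1.png')[130:280,200:440],(800,500),interpolation=cv2.INTER_CUBIC)
b=cv2.resize(cv2.imread('pics/w1.png'),(800,500))
cv2.imwrite('pics/s1c.png',a)
o=readout.get_obs();print(o['t'],o['ee_pos'],o['width'],o['ft_force'])
```

```text
1.55 [456.94265322 -34.91058829 253.70526406] 0.32111096668716227 [-0.24997946 -1.01560604 -0.04256365]
```

View pics/s1c.png

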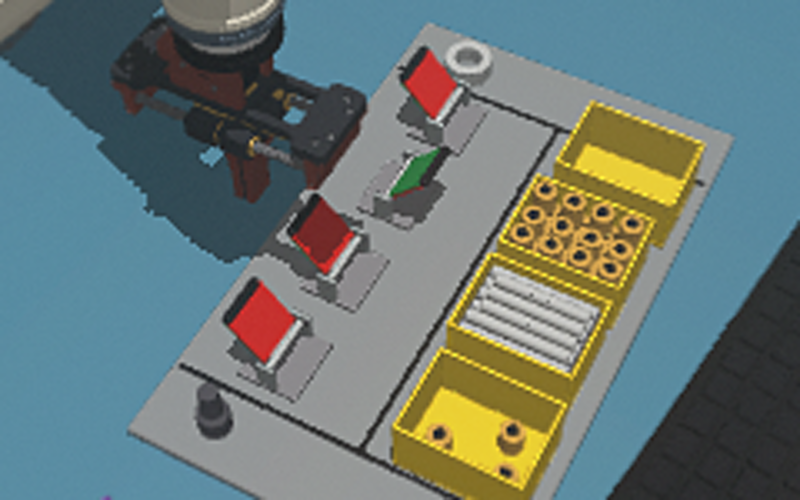

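View pics/w1.png

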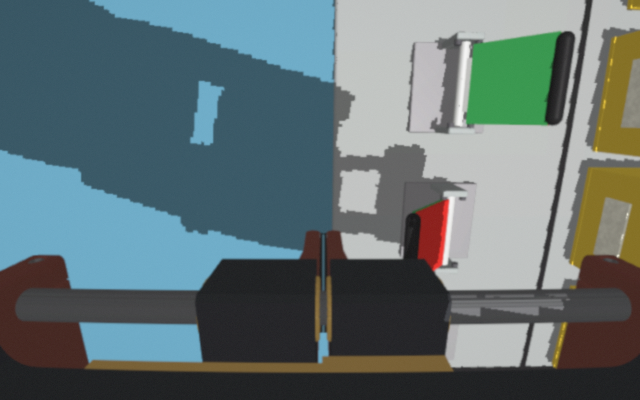

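All four tags and bins read as expected, and the closed fingers stand in front of the pins tag. In the wrist view its bar's far end is at (413,217) and the green tag's bar runs from (569,35) to (556,120). I'll cross-check the position against these.

Run:
```python
from h import *
print(onplane('w1',np.array([(413,217),(568,36),(556,121)],float),69).round(1))
```

```text
[[500.4 -10.   69. ]
 [555.5  88.7  69. ]
 [561.5  49.6  69. ]]
```

Call:
{"name": "step_arm", "arguments": {
  "targets": [
    [[0,0,-0.23,0,0,0,0],[0.14,0.02,0,0,0,0,0],[0.14,0.02,0,0,0,0,0],[0.12,0.018,0,0,0,0,0],[0.12,0.018,0,0,0,0,0]]
  ]
}}

```text
t: 2.17
ee_pos: [484.1, -31.1, 243.5]
orientation: [2.052, 2.378, 0.001]
ft_force: [0.5, 0.5, -0.1]
width: 0.3
grasp_force: 0.0
```

Call:
{"name": "step_arm", "arguments": {
  "targets": [
    [[0.12,0.018,0,0,0,0,0],[0.12,0.018,0,0,0,0,0],[0.12,0.018,0,0,0,0,0],[0.12,0.018,0,0,0,0,0],[0.12,0.018,0,0,0,0,0]]
  ]
}}

```text
t: 2.8
ee_pos: [513.9, -26.6, 243.2]
orientation: [-2.053, -2.378, 0.0]
ft_force: [0.1, -0.2, 0.7]
width: 0.6
grasp_force: 0.1
```

Call:
{"name": "step_arm", "arguments": {
  "targets": [
    [[0.12,0.018,0,0,0,0,0],[0.12,0.018,0,0,0,0,0],[0.12,0.018,0,0,0,0,0],[0,0,0,0,0,0,0],[0,0,0,0,0,0,0]]
  ]
}}

```text
t: 3.42
ee_pos: [531.3, -24.0, 243.1]
orientation: [-2.053, -2.378, 0.0]
ft_force: [-0.6, -0.7, -0.4]
width: 0.5
grasp_force: 0.0
```

Run:
```python
from h import *
snap('scene','s2')
cv2.imwrite('pics/s2c.png',cv2.resize(cv2.imread('pics/s2.png')[130:280,200:440],(800,500),interpolation=cv2.INTER_CUBIC))
o=readout.get_obs();print(o['t'],o['ee_pos'],o['ft_force'])
```

```text
3.475 [531.25315999 -23.98362133 243.09149699] [-0.31788841  0.05225204  0.39892417]
```

View pics/s2c.png

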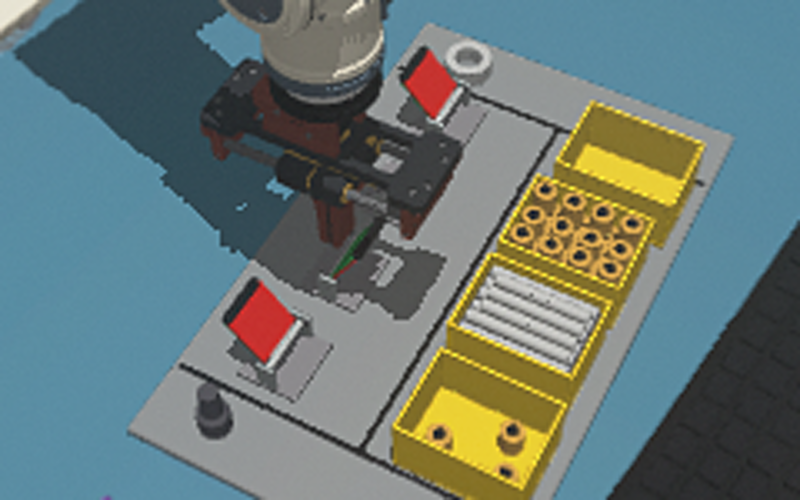

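The pins tag has gone over to green, at about (360,250) in the crop. I'll back off towards the robot and raise the hand clear.

Call:
{"name": "step_arm", "arguments": {
  "targets": [
    [[-0.3,-0.045,0,0,0,0,0],[-0.4,-0.06,0,0,0,0,0],[-0.5,-0.075,0,0,0,0,0],[-0.5,-0.075,0,0,0,0,0],[-0.3,-0.045,0.3,0,0,0,0]]
  ]
}}

```text
t: 4.1
ee_pos: [428.6, -39.0, 257.5]
orientation: [-2.051, -2.375, 0.004]
ft_force: [0.2, -0.2, 0.1]
width: 0.9
grasp_force: 0.0
```

Call:
{"name": "step_arm", "arguments": {
  "targets": [
    [[0,0,0.8,0,0,0,0],[0,0,0.8,0,0,0,0],[0,0,0.8,0,0,0,0],[0,0,0,0,0,0,0],[0,0,0,0,0,0,0]]
  ]
}}

```text
t: 4.72
ee_pos: [430.4, -38.9, 377.5]
orientation: [-2.052, -2.377, 0.001]
ft_force: [-0.2, 1.3, 0.1]
width: 0.4
grasp_force: 0.0
```

Run:
```python
from h import *
snap('scene','s3')
cv2.imwrite('pics/s3c.png',cv2.resize(cv2.imread('pics/s3.png')[130:280,200:440],(800,500),interpolation=cv2.INTER_CUBIC))
```

```text
(no output)
```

View pics/s3c.png

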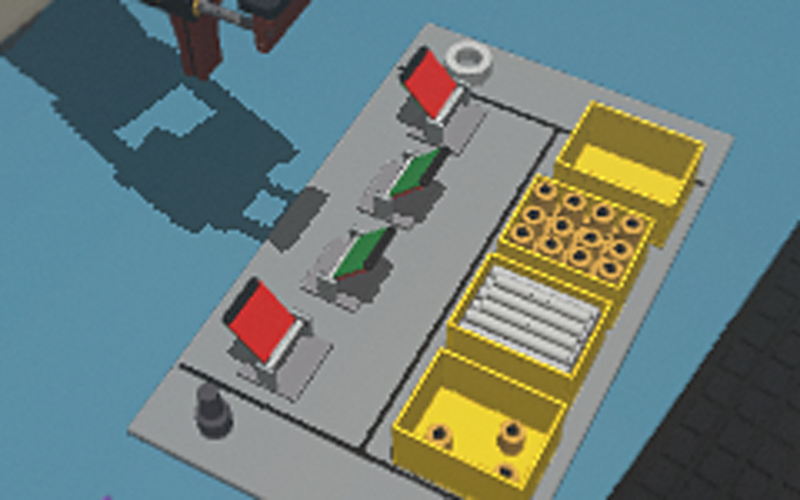

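Both middle tags, at about (418,172) and (365,252), lie fully over showing green. The outer two show red, and the bins and loose pieces on the board haven't moved.

```bash
python3 -c "
from h import *
print(ctrl.close_job())"
```

```text
the job is handed in; nothing more can be done
None
```

The job is handed in, with no verdict returned: only the pins-bin tag needed flipping, and the last picture shows both full bins green, the other two red, and the bins and loose pieces on the board unmoved.

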